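Clamp the orange fused-glass blank with its cam knob

ROBOT

A 6-joint arm with a two-finger parallel gripper is mounted at the origin on the work surface. World frame = base frame: x ahead of the robot, y to its left, z up, the work surface at z = 0. Lengths are in m, angles in rad, forces in N, time in s.
With the tool pointing down it reaches from about 0.35 to 0.975 m from the base axis. Payload 4.9 kg.
Tool frame: the origin (TCP) lies midway between the tips of the shut fingers; the grasp point (between the pads) lies 19 mm behind it; z points along the fingers, y is the line along which they close (so a half turn about z gives the same grasp; the last joint's range is limited). The gripper opens to 85 mm and grips with 20 to 120 N. Pads are 22 mm wide; open, the fingers measure 114 mm over their backs; the gripper's body (76 mm by 85 mm) begins 54 mm behind the grasp point. The pads swing forward as they close: fully open they stand 13 mm farther back than shut.
Start: joints at [-1.419, 0.053, 1.613, -0, 1.476, -0.119], TCP at [0.167, -0.602, 0.231] pointing down, gripper open.
Joint ranges: [-3.01, 3.01], [-1.01, 2.22], [0.06, 2.58], [-1.02, 4.17], [0.09, 2.62], [-3.14, 3.14]. Speed limits (rad/s): [2.57, 2.57, 3.14, 3.14, 3.14, 3.14].

INTERFACE

Orientations are given as a unit quaternion [w, x, y, z].
In Python, from plant import * gives the robot as it stands.
- The arm moves only by the tool jog_arm, never from a script. Its argument "targets" is a list of rows, each a list of 3 entries, a list of its own where there are three numbers: the shift along the tool's x, y, z in units of 25 mm (1.0 is 25 mm), then the turn, a rotation vector about the tool's x, y, z in units of 8 degrees (1.0 is 8 degrees), then the opening in per cent of the stroke, from 0 (shut) to 100 (fully open). A call has 1 to 8 rows; each row is the pose to reach, as a shift and turn from the pose commanded when the call began, along the tool's axes at that moment; what a row does not reach only later rows make up. A row lasts 1/8 s, in which the tool goes at most 62.5 mm and 10.7 degrees, less where a joint would pass 70% of its speed; a pose out of reach is approached as far as the arm can. A call with a gripper value outside its range is refused whole. The fingers move at their own pace and stop on an object; the grip force is fixed at half the most. Time passes only in rows, so rows that repeat a pose let the fingers close. It gives the time, the measured TCP pose, the force, the opening and the grip force at its end, in the units of the state.
- state(): the state, without advancing time (a new reading comes with each control period).
- grab_frame(name): name is "scene" or "top"; returns (picture, depth): 420x560x3 uint8, red, green, blue; 420x560 float32, m along the optical axis (not along the pixel's ray), 0 where there is no reading.
- camera_params(name): a dict with "fovy" (degrees; the focal length in pixels is half the picture's height over the tangent of half this angle, whatever the lens; pixels are square), "cx", "cy" (the principal point, pixels), "rvec" (rotation vector, rad) and "tvec" (3), from world to camera coordinates, as OpenCV has them. Camera axes: x right, y down, z forward; pixel columns grow to the right and rows downward; lengths in m; the calibration is good to about 2 mm. A picture is of the moment at which its call begins. camera_params takes no time and is no camera call.
- job_done(): hands the job in; it is judged then, once.
The state is a dict: "time": time; "joint_pos": joint angles; "joint_vel": joint speeds; "joint_efforts": joint torques, N m; "tool_pos": TCP position; "tool_rot": TCP orientation; "contact_force": force on the tool from outside, world axes, zero at the start; "ft_torque": the same for the moment, N m; "gripper_width": opening from 0.0 (shut) to 1.0 (fully open); "grasp_force": force on a finger pad.
Only numpy, scipy, OpenCV 4.12 (cv2) and the standard library are available. Lean on these libraries where they do the work, as an engineer would, in place of code of your own. Each camera call takes 0.05 s, during which the arm holds its last target. There are 200 camera calls.

TASK

Clamp the orange glass blank in its fixture: turn that fixture's cam knob clockwise until the sprung follower drops into the notch of the cam and the blue jaw holds the glass, then let go. Leave the fixture with the green glass unclamped and both glasses in their places.

Things in the scene. Friction and masses are not known exactly. Their poses are not given: they have to be found in the camera images.
- orange_fixture: fixture that holds the ORANGE glass: aluminium plate 233 x 110 x 12 mm bolted to the bench, on the left or the right. Origin: on the bench, under the knob's axis, 45 mm from the plate's near edge. x: from the knob along the fixture to the glass (away from the robot, within 0.25 rad), z up. Red cam disc: radius 34 mm, top face 26 mm above the bench, one notch 50 deg wide, 7 mm deep
- orange_grip (a point): grip point of its cam knob, an upright black bar 46 mm long, 16 wide, 40 high, on the red cam disc. The point is on the vertical turning axis, 52 mm above the bench: 14 mm below the bar's top, 26 mm above the disc. It turns with the knob: x runs along the bar towards the notch (end with the white line on top), z up. Pinch across the 16 mm. Turning takes about 0.1 N m
- orange_knob (a joint): angle of that knob, rad: grows clockwise seen from above. Starts from 0 to 0.45 (0 is its lower stop) and stays where it is left. At 1.3 the notch squarely faces the follower's roller, which lies on the glass side (bar along the fixture, white line towards the glass); the follower drops within about 0.2 of that; a stop pin ends the turn at 1.5, still inside the notch
- orange_follower (a joint): travel of the sprung follower towards the cam, m: about 0 while its 12 mm brass roller rides on the cam's rim; on dropping into the notch it moves about 0.005 and its blue jaw pulls the glass against the dark fence posts (0.007 with no glass in the way). It falls by its spring
- orange_glass: orange fused-glass blank 80 x 80 x 8 mm, loose on its rests, 126 mm from the knob's axis, between two dark fence posts (knob side) and the blue jaw (far side), with 5 mm of play until clamped. Origin: centre of its underside, 20 mm above the bench; z up
- green_follower (a joint): the same travel for the like fixture with the GREEN glass, which must stay unclamped: about 0 unclamped, 0.005 clamped
- green_glass: green blank of the same size, in the other, otherwise like fixture. Origin: centre of its underside
There are look-alikes about, which are no part of the job. Leave any brown, grey or yellow look-alike of the orange_glass alone.

How it is judged:
By the outcome, as a careful person would: the job done as asked, in the order asked, and still so for the second after the job is handed in, with the robot touching nothing.
It also fails if it takes over 35 s, if anything falls off the work surface, if the arm or the gripper's body presses on something with over 40 N, if the wrist force passes 120 N, or if a joint passes its speed limit or range.

## Working session

There is one attempt and no reset: what is moved stays moved. The work goes in short steps, Python scripts to look and compute and a tool call to move; the robot and the scene stay as the last step left them, time stands still between calls to the robot, and variables do not carry over. Pictures are saved under pics/ and viewed, at most 10 in all, crops included, and the job is handed in when it is done.

Besides the shell and the picture viewer there is one more tool, called by a JSON object that holds its "name" and its "arguments". jog_arm: Moves the arm, as the interface text tells. Its arguments: {"type":"object","properties":{"targets":{"type":"array"}},"required":["targets"]}

```bash
mkdir -p pics
cat > h.py <<'E'
from plant import *
import numpy as np, cv2
def cam(n):
    p=camera_params(n); f=210/np.tan(np.radians(p["fovy"])/2)
    return f,p["cx"],p["cy"],cv2.Rodrigues(np.array(p["rvec"],float))[0],np.array(p["tvec"],float)
def onplane(n,uv,z):
    f,cx,cy,R,t=cam(n); uv=np.atleast_2d(uv).astype(float)
    d=np.c_[(uv[:,0]-cx)/f,(uv[:,1]-cy)/f,np.ones(len(uv))]@R; c=-R.T@t
    return c+d*((z-c[2])/d[:,2])[:,None]
def world(n,depth):
    f,cx,cy,R,t=cam(n); v,u=np.mgrid[:420,:560]
    P=np.stack([(u-cx)/f*depth,(v-cy)/f*depth,depth],-1)
    return (P-t)@R
def save(n,a): cv2.imwrite("pics/"+n+".png",cv2.cvtColor(a,cv2.COLOR_RGB2BGR))
E
python3 - <<'E'
from h import *
for n in("scene","top"):
    a,d=grab_frame(n); save(n+"0",a); np.savez(n+"0.npz",a=a,d=d); print(n,camera_params(n))
print(state())
E
```

```text
scene {'fovy': 49.91965063820861, 'cx': 277.58570139311576, 'cy': 201.46096349853465, 'rvec': array([ 2.01767553,  1.59345217, -0.54401707]), 'tvec': array([-0.08399699, -0.37888171,  1.36733521])}
top {'fovy': 46.66072471766469, 'cx': 281.2671380193974, 'cy': 212.60454866702963, 'rvec': array([ 2.12003348, -2.16968441,  0.12500528]), 'tvec': array([-0.01667872,  0.55664701,  1.0746097 ])}
{'time': 0.1, 'joint_pos': array([-1.41899760e+00,  5.32824670e-02,  1.61414939e+00,  8.31497742e-06,
        1.47601013e+00, -1.19013827e-01]), 'joint_vel': array([ 0.00160008, -0.00175851, -0.00210521,  0.00173455,  0.00119358,
       -0.00010481]), 'joint_efforts': array([-7.77221194e-04, -3.94901311e+01, -3.71367538e+01, -1.76577259e-04,
        3.93589595e-03, -4.96876012e-06]), 'tool_pos': array([ 0.16710516, -0.6016625 ,  0.23019552]), 'tool_rot': array([-9.24608227e-04,  9.90846198e-01,  1.34992431e-01, -1.10189365e-05]), 'contact_force': array([-0.27768436,  0.10762031, -0.7856459 ]), 'ft_torque': array([-0.00211902,  0.01631105,  0.06170327]), 'grasp_force': 0.0, 'gripper_width': 1.00002274642882}
```

View pics/top0.png

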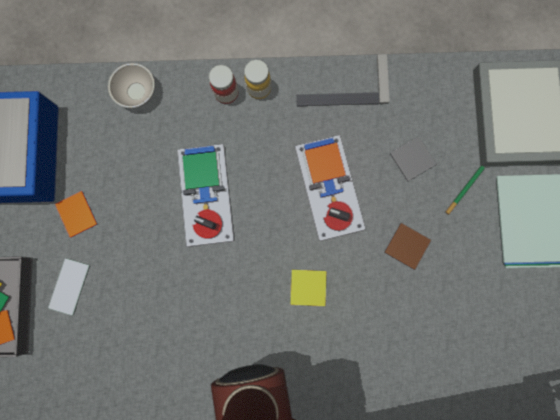

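View pics/scene0.png

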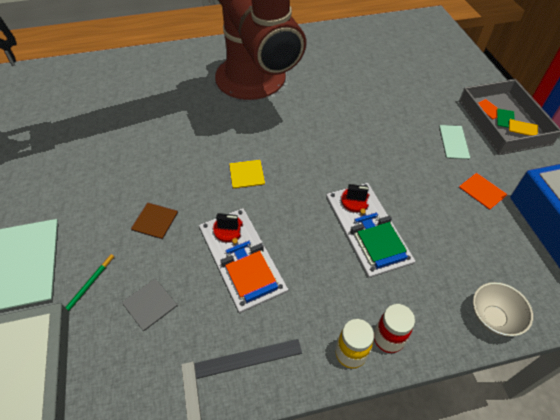

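The top view shows the orange fixture on the right: its knob is near (338,215) and its glass near (324,163). The green fixture's knob is at (208,223). The scene view agrees, with the orange knob at (227,223). Next I'll measure the orange fixture.

Run:
```python
from h import *
crops=[]
for n,(x0,y0,x1,y1) in {"top":(290,130,370,245),"scene":(190,195,295,310)}.items():
    z=np.load(n+"0.npz"); a,d=z["a"],z["d"]; hsv=cv2.cvtColor(a,cv2.COLOR_RGB2HSV)
    W=world(n,d); box=np.zeros(d.shape,bool); box[y0:y1,x0:x1]=1
    H,S,V=hsv[...,0].astype(int),hsv[...,1],hsv[...,2]
    org=box&(H>=7)&(H<=16)&(S>150)&(V>150); red=box&((H<6)|(H>174))&(S>150)
    for nm,m,h in(("glass",org,.028),("disc",red,.026)):
        k,l,s,c=cv2.connectedComponentsWithStats(m.astype(np.uint8)); i=1+np.argmax(s[1:,4]); m=l==i
        cs=cv2.findContours(m.astype(np.uint8),cv2.RETR_EXTERNAL,cv2.CHAIN_APPROX_NONE)[0][0][:,0]
        if nm=="glass":
            r=cv2.minAreaRect(onplane(n,cs,h)[:,:2].astype(np.float32)*1000); print(n,nm,r)
        else:
            P=onplane(n,cv2.convexHull(cs)[:,0],h)[:,:2].astype(np.float32); print(n,nm,cv2.minEnclosingCircle(P),cv2.fitEllipse(onplane(n,cs,h)[:,:2].astype(np.float32)*1000) )
    bx=box&(V<70)&(W[...,2]>.05); print(n,"bar px",bx.sum(), np.median(W[bx],0) if bx.any() else 0)
    # high points = bar's top
    tp=box&(W[...,2]>.058)&(W[...,2]<.08); ys,xs=np.nonzero(tp)
    if len(xs)>5:
        P=onplane(n,np.c_[xs,ys],.066)[:,:2].astype(np.float32)*1000; print(n,"top",len(xs),cv2.minAreaRect(P),P.mean(0))
    c=a[y0:y1,x0:x1]; crops.append(cv2.resize(c,(390,560),interpolation=cv2.INTER_CUBIC))
save("crop0",np.hstack(crops))
```

```text
top glass ((672.7857055664062, -132.8645477294922), (78.46969604492188, 74.65972137451172), 12.257013320922852)
top disc ((0.5361727476119995, -0.15687298774719238), 0.02811865322291851) ((530.4629516601562, -154.27468872070312), (24.44587516784668, 57.201560974121094), 163.7205352783203)
top bar px 78 [ 0.5434699  -0.16586386  0.06483278]
top top 154 ((548.1924438476562, -159.0584259033203), (45.39631271362305, 16.318889617919922), 69.93303680419922) [ 548.05206 -159.12833]
scene glass ((673.4459228515625, -132.2710723876953), (80.62091827392578, 79.27217102050781), 12.804518699645996)
scene disc ((0.5523881316184998, -0.1577931046485901), 0.03459923341870308) ((552.0044555664062, -159.53720092773438), (56.18898010253906, 68.61723327636719), 69.3667984008789)
scene bar px 161 [ 0.55329197 -0.161963    0.06371021]
scene top 164 ((551.8851318359375, -157.861328125), (46.69504165649414, 20.887784957885742), 68.01212310791016) [ 551.6322  -158.07542]
```

View pics/crop0.png

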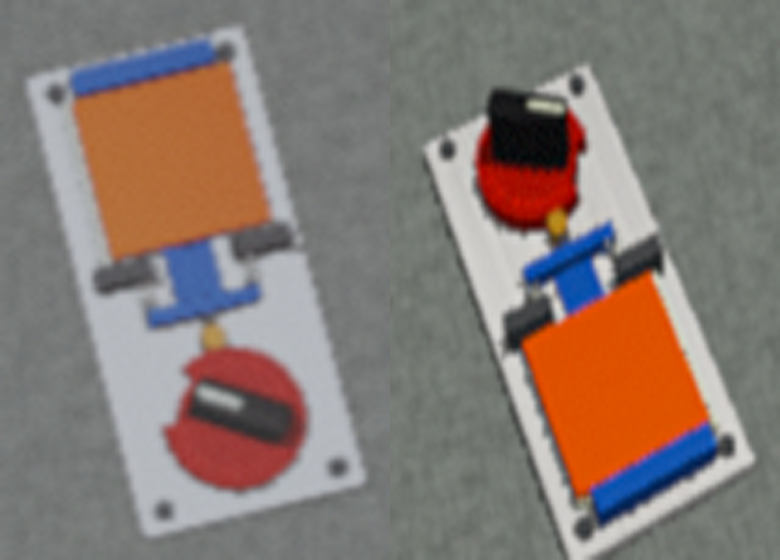

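The crop shows the white line at the upper left of the orange knob's bar. The measurements:
- **Axis:** about (0.550, -0.1585). It is 125.9 mm from the glass, against 126 mm given.
- **Headings:** fixture about 12.2°, bar about 70°.
- **Knob angle:** about 0.29, so it needs about +61° clockwise.

I'll move to a hover above the knob with the tool's x along the bar.

{"name": "jog_arm", "arguments": {"targets": [[[2.4,-1.6,0],[0,0,-0.8],70],[[4.8,-3.2,0],[0,0,-1.6],40],[[7.2,-4.8,0],[0,0,-2.5],40],[[9.6,-6.4,0.5],[0,0,-3.4],40],[[12,-8,1],[0,0,-4.3],40],[[14.4,-9.6,1.5],[0,0,-5.2],40],[[16.8,-11.2,2],[0,0,-6.1],40],[[18.5,-12.3,2.5],[0,0,-6.8],40]]}}

```text
time: 1.1
tool_pos: [0.4923, -0.2253, 0.1804]
tool_rot: [0.0, 0.819, 0.574, 0.0]
contact_force: [-0.1, -0.4, -0.1]
gripper_width: 0.403
grasp_force: 0.0
```

{"name": "jog_arm", "arguments": {"targets": [[[0,0,0],[0,0,0],40],[[0,0,0],[0,0,0],40]]}}

```text
time: 1.35
tool_pos: [0.4912, -0.227, 0.1805]
tool_rot: [-0.0, 0.819, 0.573, -0.0]
contact_force: [-0.5, -1.1, 0.2]
gripper_width: 0.398
grasp_force: 0.0
```

{"name": "jog_arm", "arguments": {"targets": [[[1.7,0.65,0.8],[0,0,0],40],[[3.38,1.28,1.6],[0,0,0],40],[[3.38,1.28,2.6],[0,0,0],40],[[3.38,1.28,2.8],[0,0,0],40],[[3.38,1.28,2.8],[0,0,0],40]]}}

```text
time: 1.98
tool_pos: [0.55, -0.16, 0.1112]
tool_rot: [0.0, 0.82, 0.572, -0.0]
contact_force: [-0.3, -0.7, 0.8]
gripper_width: 0.403
grasp_force: 0.0
```

Run:
```python
from h import *
a,d=grab_frame("scene"); s=state(); print(s["tool_pos"],s["tool_rot"])
save("s1",cv2.resize(a[120:300,160:340],(720,600),interpolation=cv2.INTER_CUBIC))
```

```text
[ 0.55053119 -0.16009227  0.11197519] [6.79972324e-04 8.20160446e-01 5.72133079e-01 3.47018434e-04]
```

View pics/s1.png

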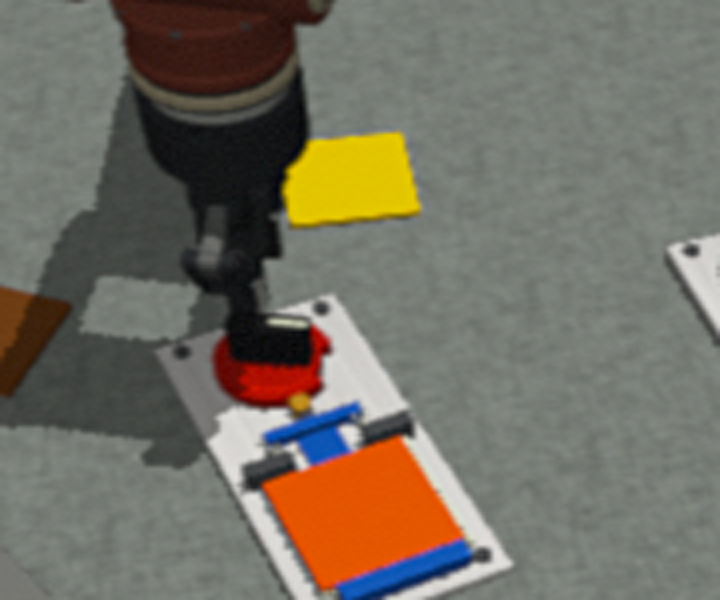

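The gripper in the crop is at (240,290), centred over the knob bar at (270,340), with open space on both sides. I'll lower it.

{"name": "jog_arm", "arguments": {"targets": [[[0.05,0,1],[0,0,0],40],[[0.05,0,1.6],[0,0,0],40],[[0.05,0,2.2],[0,0,0],40],[[0.05,0,2.7],[0,0,0],40],[[0.05,0,3.0],[0,0,0],40],[[0.05,0,3.0],[0,0,0],40]]}}

```text
time: 2.78
tool_pos: [0.5505, -0.1574, 0.0352]
tool_rot: [-0.001, 0.82, 0.573, -0.0]
contact_force: [-0.6, 0.2, -0.4]
gripper_width: 0.399
grasp_force: 0.0
```

{"name": "jog_arm", "arguments": {"targets": [[[0,0,0],[0,0,0],25],[[0,0,0],[0,0,0],10],[[0,0,0],[0,0,0],0],[[0,0,0],[0,0,0],0],[[0,0,0],[0,0,0],0],[[0,0,0],[0,0,0],0]]}}

```text
time: 3.52
tool_pos: [0.5487, -0.1567, 0.0364]
tool_rot: [-0.003, 0.819, 0.573, -0.002]
contact_force: [-10.7, 3.8, 9.4]
gripper_width: 0.174
grasp_force: 59.6
```

The grip is on the bar: opening 14.8 mm and grip force 60 N. The force shows an offset of about 2 mm along -y, so I'll relieve that and then turn.

{"name": "jog_arm", "arguments": {"targets": [[[0,-0.08,-0.03],[0,0,0],0],[[0,-0.08,-0.03],[0,0,0.5],0],[[0,-0.08,-0.03],[0,0,1.0],0],[[0,-0.08,-0.03],[0,0,1.5],0],[[0,-0.08,-0.03],[0,0,2.0],0],[[0,-0.08,-0.03],[0,0,2.5],0],[[0,-0.08,-0.03],[0,0,3.0],0],[[0,-0.08,-0.03],[0,0,3.0],0]]}}

```text
time: 4.53
tool_pos: [0.5491, -0.157, 0.0365]
tool_rot: [0.0, 0.921, 0.39, 0.0]
contact_force: [1.3, -1.4, -4.3]
gripper_width: 0.181
grasp_force: 58.9
```

{"name": "jog_arm", "arguments": {"targets": [[[0,0,0],[0,0,0.6],0],[[0,0,0],[0,0,1.3],0],[[0,0,0],[0,0,2.0],0],[[0,0,0],[0,0,2.7],0],[[0,0,0],[0,0,3.4],0],[[0,0,0],[0,0,4.0],0],[[0,0,0],[0,0,4.6],0],[[0,0,0],[0,0,4.6],0]]}}

```text
time: 5.52
tool_pos: [0.5497, -0.1579, 0.0366]
tool_rot: [0.001, 0.997, 0.08, 0.001]
contact_force: [3.6, -4.8, -6.0]
gripper_width: 0.179
grasp_force: 58.5
```

Run:
```python
from h import *
s=state(); print(s["tool_pos"],s["tool_rot"],s["ft_torque"])
a,d=grab_frame("scene")
save("s2",cv2.resize(a[190:310,190:340],(750,600),interpolation=cv2.INTER_CUBIC))
```

```text
[ 0.54971208 -0.15791887  0.03656522] [0.00119114 0.99681232 0.0797664  0.00104496] [-0.56864421 -0.42496686  0.02911785]
```

View pics/s2.png

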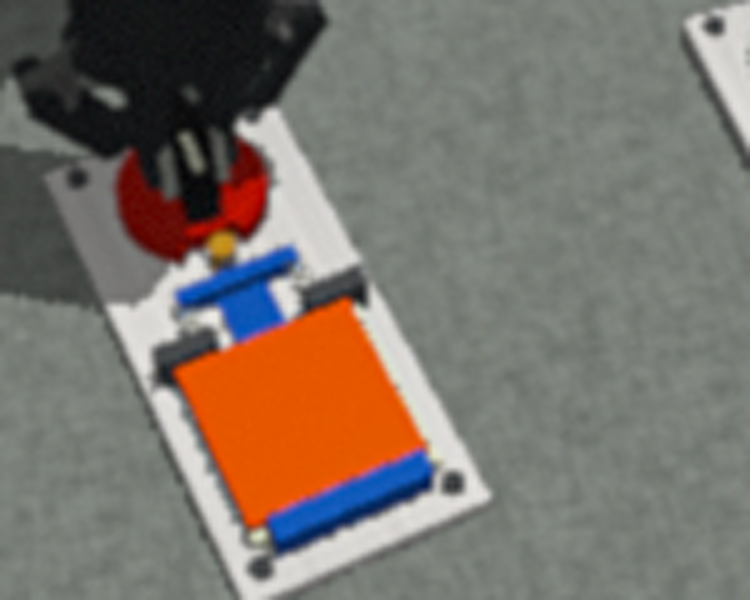

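The crop shows the roller at (222,245) sitting inside the notch. The glass is against the fence posts and the jaw against the glass. I'll release and rise straight up, then check.

{"name": "jog_arm", "arguments": {"targets": [[[0,0,0],[0,0,0],25],[[0,0,0],[0,0,0],40],[[0,0,0],[0,0,0],45],[[0,0,0],[0,0,0],45],[[0,0,-1],[0,0,0],45],[[0,0,-2.5],[0,0,0],45],[[0,0,-4.5],[0,0,0],45],[[0,0,-6.5],[0,0,0],45]]}}

```text
time: 6.58
tool_pos: [0.5487, -0.1567, 0.2005]
tool_rot: [-0.0, 0.997, 0.08, -0.0]
contact_force: [0.7, -0.3, -1.8]
gripper_width: 0.45
grasp_force: 0.0
```

{"name": "jog_arm", "arguments": {"targets": [[[-2,2,0],[0,0,0],45],[[-4,4,0],[0,0,0],45],[[-5,6,0],[0,0,0],45],[[-5,8,0],[0,0,0],45],[[-5,8,0],[0,0,0],45]]}}

```text
time: 7.2
tool_pos: [0.4564, -0.3774, 0.1988]
tool_rot: [0.0, 0.997, 0.077, -0.0]
contact_force: [1.1, 0.4, -0.6]
gripper_width: 0.448
grasp_force: 0.0
```

Run:
```python
from h import *
crops=[]
for n,(x0,y0,x1,y1) in {"top":(290,130,370,245),"scene":(190,195,295,310)}.items():
    z=np.load(n+"0.npz"); a2,d2=grab_frame(n)
    for k,(a,d) in enumerate(((z["a"],z["d"]),(a2,d2))):
        hsv=cv2.cvtColor(a,cv2.COLOR_RGB2HSV); H,S,V=[hsv[...,i].astype(int) for i in range(3)]; W=world(n,d)
        box=np.zeros(d.shape,bool); box[y0:y1,x0:x1]=1
        ax=np.array([np.cos(.213),np.sin(.213)]); o=np.array([.55,-.1585])
        def al(m,h):
            ys,xs=np.nonzero(m); return ((onplane(n,np.c_[xs,ys],h)[:,:2]-o)@ax)*1000
        bl=al(box&(H>100)&(H<125)&(S>130),.03); g=al(box&(H>=5)&(H<=16)&(S>150)&(V>150),.028)
        br=al(box&(H>14)&(H<28)&(S>120),.026)
        ys,xs=np.nonzero(box&(W[...,2]>.058)&(W[...,2]<.08))
        print(n,k,"jaw",bl[bl>130].mean().round(1),"bridge",bl[bl<90].mean().round(1),"glass",g[g>80].mean().round(1),"roller",np.median(br[br<70]) if (br<70).any() else 0,
          "bar",cv2.minAreaRect(onplane(n,np.c_[xs,ys],.066)[:,:2].astype(np.float32)*1000))
    crops.append(cv2.resize(a2[y0:y1,x0:x1],(390,560),interpolation=cv2.INTER_CUBIC))
    if n=="top": save("top_end",a2)
save("crop1",np.hstack(crops)); print(state()["contact_force"])
```

```text
top 0 jaw 172.1 bridge 62.9 glass 125.2 roller 37.682062787175134 bar ((548.1924438476562, -159.0584259033203), (45.39631271362305, 16.318889617919922), 69.93303680419922)
top 1 jaw 167.8 bridge 59.3 glass 121.9 roller 32.33741649035122 bar ((548.2075805664062, -158.83631896972656), (45.88483428955078, 16.554689407348633), 9.000164985656738)
scene 0 jaw 175.7 bridge 64.5 glass 126.3 roller 38.42304309701518 bar ((551.8851318359375, -157.861328125), (46.69504165649414, 20.887784957885742), 68.01212310791016)
scene 1 jaw 171.1 bridge 61.8 glass 122.3 roller 32.92745665371291 bar ((550.9414672851562, -158.09213256835938), (48.34307098388672, 16.528461456298828), 8.987493515014648)
[-0.27607305  0.47126983 -0.44202093]
```

View pics/crop1.png

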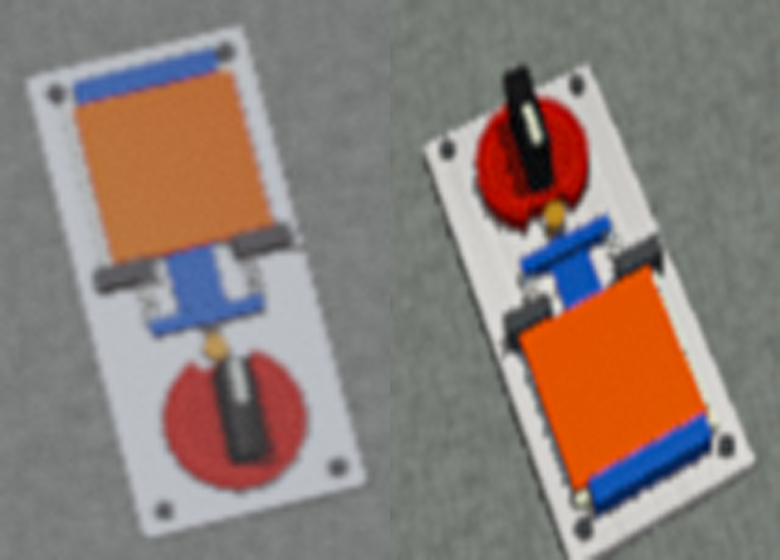

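View pics/top_end.png

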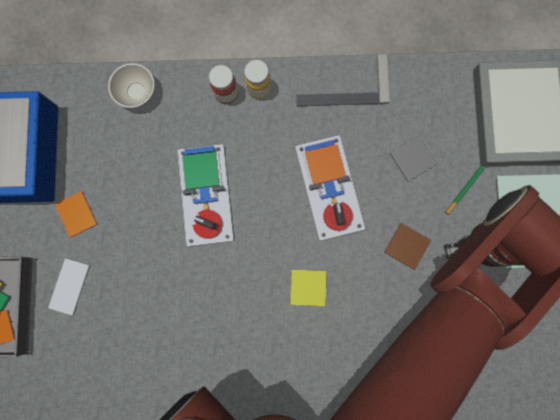

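The final pictures show the roller seated in the notch, at (215,347) in the crop. The jaw and roller moved about 5 mm and the glass about 4 mm towards the posts. The bar reads 9°, which is a knob angle of about 1.36. The green fixture is unchanged at (205,195), and the arm is clear.

```bash
python3 -c "
from plant import *
print(job_done())"
```

```text
the job is handed in; nothing more can be done
None
```

The orange glass is clamped: its cam knob is at about 1.36 rad with the follower in the notch; the knob is released, the green fixture is untouched and unclamped, and the job is handed in at about 7 s.

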